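Release the cleared padlock in the drone workshop

ROBOT

A 6-joint arm with a two-finger parallel gripper is mounted at the origin on the work surface. World frame = base frame: x ahead of the robot, y to its left, z up, the work surface at z = 0. Lengths are in mm, angles in rad, forces in N, time in s.
With the tool pointing down it reaches from about 275 to 750 mm from the base axis. Payload 10.2 kg.
Tool frame: the origin (TCP) lies between the finger pads; the fingertips stand 17 mm ahead of it and the grasp point (between the pads) lies 2 mm behind it; z points along the fingers, y is the line along which they close (so a half turn about z gives the same grasp; the last joint's range is limited). The gripper opens to 85 mm and grips with 20 to 120 N. Pads are 22 mm wide; open, the fingers measure 114 mm over their backs; the gripper's body (76 mm by 85 mm) begins 54 mm behind the grasp point. The pads swing forward as they close: fully open they stand 13 mm farther back than shut.
Start: joints at [1.006, 0.313, 1.498, -0, 1.331, -0.223], TCP at [175.984, 494.632, 248.294] pointing down, gripper open.
Joint ranges: [-2.94, 2.94], [-0.97, 2.17], [0.19, 2.56], [-1.23, 4.37], [0.02, 3.11], [-2.88, 2.88]. Speed limits (rad/s): [2.39, 2.39, 3.01, 3.14, 3.14, 3.14].

INTERFACE

Orientations are given as a unit quaternion [w, x, y, z].
In Python, from rig import * gives the robot as it stands.
- The arm moves only by the tool step_arm, never from a script. Its argument "commands" is text: rows parted by semicolons, each of 7 numbers parted by spaces: the opening, from 0 (shut) to 1 (fully open), then the shift along the tool's x, y, z in cm, then the turn, a rotation vector about the tool's x, y, z in rad. In form: hand x y z rx ry rz; .... A call has 1 to 20 rows; each row is the pose to reach, as a shift and turn from the pose commanded when the call began, along the tool's axes at that moment; what a row does not reach only later rows make up. A row lasts 1/12 s, in which the tool goes at most 41.7 mm and 7.16 degrees, less where a joint would pass 70% of its speed; a pose out of reach is approached as far as the arm can. A call with a gripper value outside its range is refused whole. The fingers move at their own pace and stop on an object; "newtons" is the grip in N (left out, the last holds). Time passes only in rows, so rows that repeat a pose let the fingers close. It gives the time, the measured TCP pose, the force, the opening and the grip force at its end, in the units of the state.
- sense(): the state, without advancing time (a new reading comes with each control period).
- capture(name): name is "scene" or "top" or "wrist"; returns the picture (480x640x3 uint8, red, green, blue); there is no depth.
- camera_model(name): a dict with "mtx" (3x3 intrinsics, pixels), "eye" and "rotation" of the camera in the world. Camera axes: x right, y down, z forward; pixel columns grow to the right and rows downward; lengths in mm; the calibration is good to about 2 mm. A picture is of the moment at which its call begins: read the wrist's pose just before it. camera_model takes no time and is no camera call; for the wrist camera it gives the pose at the moment of the call.
- finish_job(): hands the job in; it is judged then, once.
Trained networks look in the newest picture that a camera, given by its name, has taken for a name from the list of things; names that differ only in an ending like _2 or _b are one class to them, and where a whole thing is asked for, a point or a joint stands for the part that bears it (a point fixed in the world has none). Each returns a list of dicts, best first, with "score" (0 to 1); they miss things now and then, are a little off and sometimes report something else, mostly with a low value. They report only what shows in the picture. A call takes as long as a camera call. They do not tell look-alikes from the thing itself.
- search_frame(camera, label): "rect" ([centre column, centre row, width, height] in pixels, round what is visible of it).
- trace(camera, label): "mask" (480x640 bool, what is visible of it) and "rect" ([centre column, centre row, width, height] in pixels, round what is visible of it).
- spot_point(camera, label): "xy" ([column, row] in pixels: a listed point, or the origin of a listed thing).
The state is a dict: "time_s": time; "joints": joint angles; "dq": joint speeds; "tau": joint torques, N m; "eef_pos": TCP position; "ee_rot": TCP orientation; "force": force on the tool from outside, world axes, zero at the start; "wrist_torque": the same for the moment, N m; "grip_width": opening from 0.0 (shut) to 1.0 (fully open); "grip_force": force on a finger pad.
Only numpy, scipy, OpenCV 4.12 (cv2) and the standard library are available. Lean on these libraries where they do the work, as an engineer would, in place of code of your own. Each camera call takes 0.05 s, during which the arm holds its last target. There are 200 camera calls.

TASK

Two dial padlocks are shut through the staples of two hasp blocks; only the one whose block bears the green disc is cleared for opening. Turn its dial until the white pointer clicks into the notch at the yellow mark (on the shackle side), pull its shackle fully out while it lies on its block, then lift the padlock straight off and finish while still holding it up, at least 15 cm above the bench, level, dial upward and shackle still out. Leave the padlock with the red disc and the loose things on the bench as they are.

Things in the scene. Friction and masses are not known exactly. Their poses are not given: they have to be found in the camera images.
- tag_green_top (a point): green disc with a white dot, 32 mm across, fixed on the far end of one of the two hasp blocks (58 mm behind that block's origin): the padlock on this block is cleared for opening. Point: centre of its top.
- tag_red_top (a point): red disc with a white bar, same size and place on the other block: that padlock stays shut. Point: centre of its top.
- station_a: fixed steel hasp block that carries padlock a: plate 165 x 90 x 8 mm, on it a dark bed, its top 30 mm above the bench, with a rim 8 mm high round the padlock's foot (1.5 mm play). Origin: on the bench under the middle of the padlock; x points from the shackle towards the tag (away from the robot at yaw 0), z up. A plain steel post stands 35 mm from the origin to -x, 31 mm to +y, 51 mm high.
- staple_a (a point): closed steel staple eye fixed on block a, round the shackle's short leg: 24 mm wide (along y), 6 mm thick (along x), top 61 mm above the bench; point: middle of its hole, 44 mm up. It keeps the padlock from being lifted or pulled to -x; once the shackle is out by more than 20 mm its leg is clear of the eye and the padlock lifts straight up.
- lock_a: padlock a as a whole, loose, 0.4 to 0.6 kg in all, lying flat with its dial up: blue body 60 x 60 x 28 mm. Origin: centre of the body's underside; axes as its block's: the shackle points to -x, z up. A yellow mark is on the top's edge at -x.
- lock_a_center (a point): centre of padlock a's blue body, 14 mm above its underside (44 mm above the bench while it lies on its block)
- dial_a_grip (a point): on the dial's axis, 20 mm above the dial disc and 54 mm above the padlock's underside (84 mm above the bench at the start): where to grip. The dial is a black disc, 44 mm across, its top 64 mm above the bench, with an upright bar on it 38 mm long, 12 mm thick, 30 mm high (top 94 mm above the bench). Its x axis lies along the bar, away from the white pointer end.
- dial_a_pointer (a point): end of the bar of dial a that bears the white stripe, 19 mm from the axis, at the height of the grip point
- dial_a (a joint): angle of the dial in rad, growing anticlockwise seen from above; 0 = white pointer at the yellow mark, the one place where the shackle is released (within about 0.1). Stops at -1.5 and 1.5. Notches every 0.4 rad (one at 0) click and draw the dial in; it takes about 0.1 N m to turn it out of one; let go exactly midway it may stay there.
- shackle_a_crown (a point): middle of the cross bar of shackle a: round steel, 8 mm thick, its straight part 24 mm long along the padlock's y, 44 mm above the bench, 76 mm from the padlock's middle towards -x when shut; 46 mm out from the blue body, 36 mm clear inside between the legs, and 30 mm clear above the plate below it.
- shackle_a (a joint): how far the shackle is drawn out along the padlock's -x, in m: 0 shut, 0.030 fully out (stop). Friction about 1.5 N once the dial releases it; it stays where it is left.
- station_b: fixed steel hasp block that carries padlock b: plate 165 x 90 x 8 mm, on it a dark bed, its top 30 mm above the bench, with a rim 8 mm high round the padlock's foot (1.5 mm play). Origin: on the bench under the middle of the padlock; x points from the shackle towards the tag (away from the robot at yaw 0), z up. A plain steel post stands 35 mm from the origin to -x, 31 mm to +y, 51 mm high.
- staple_b (a point): closed steel staple eye fixed on block b, round the shackle's short leg: 24 mm wide (along y), 6 mm thick (along x), top 61 mm above the bench; point: middle of its hole, 44 mm up. It keeps the padlock from being lifted or pulled to -x; once the shackle is out by more than 20 mm its leg is clear of the eye and the padlock lifts straight up.
- lock_b: padlock b as a whole, loose, 0.4 to 0.6 kg in all, lying flat with its dial up: blue body 60 x 60 x 28 mm. Origin: centre of the body's underside; axes as its block's: the shackle points to -x, z up. A yellow mark is on the top's edge at -x.
- lock_b_center (a point): centre of padlock b's blue body, 14 mm above its underside (44 mm above the bench while it lies on its block)
- dial_b_grip (a point): on the dial's axis, 20 mm above the dial disc and 54 mm above the padlock's underside (84 mm above the bench at the start): where to grip. The dial is a black disc, 44 mm across, its top 64 mm above the bench, with an upright bar on it 38 mm long, 12 mm thick, 30 mm high (top 94 mm above the bench). Its x axis lies along the bar, away from the white pointer end.
- dial_b_pointer (a point): end of the bar of dial b that bears the white stripe, 19 mm from the axis, at the height of the grip point
- dial_b (a joint): angle of the dial in rad, growing anticlockwise seen from above; 0 = white pointer at the yellow mark, the one place where the shackle is released (within about 0.1). Stops at -1.5 and 1.5. Notches every 0.4 rad (one at 0) click and draw the dial in; it takes about 0.1 N m to turn it out of one; let go exactly midway it may stay there.
- shackle_b_crown (a point): middle of the cross bar of shackle b: round steel, 8 mm thick, its straight part 24 mm long along the padlock's y, 44 mm above the bench, 76 mm from the padlock's middle towards -x when shut; 46 mm out from the blue body, 36 mm clear inside between the legs, and 30 mm clear above the plate below it.
- shackle_b (a joint): how far the shackle is drawn out along the padlock's -x, in m: 0 shut, 0.030 fully out (stop). Friction about 1.5 N once the dial releases it; it stays where it is left.
- motor_center (a point): bystander: small brushless motor standing on the bench, 42 mm across, 36 mm high plus a thin shaft of 14 mm; centre, 18 mm up
- glue_center (a point): bystander: small bottle, 34 mm across, 85 mm high; centre, 42 mm up
- driver_grip (a point): bystander: screwdriver with red handle lying on the bench; middle of its handle
There are look-alikes about, which are no part of the job. Leave any orange, pink or turquoise look-alike of the lock_b alone.

How it is judged (in metres and radians):
On the way, in this order (a step that is already met when the one before it is completed fails the run):
1. the dial of the padlock with the green tag is at its mark (within 0.12 rad) (((horizontal distance between tag_green_top and station_a below 0.09 m and value of joint dial_a between -0.12 and 0.12 rad) or (horizontal distance between tag_green_top and station_b below 0.09 m and value of joint dial_b between -0.12 and 0.12 rad))), for 0.2 s.
2. its shackle is drawn out by more than 24 mm while the padlock still lies on its block (((horizontal distance between tag_green_top and station_a below 0.09 m and value of joint shackle_a above 0.024 m and height (world z) of lock_a_center below 0.056 m) or (horizontal distance between tag_green_top and station_b below 0.09 m and value of joint shackle_b above 0.024 m and height (world z) of lock_b_center below 0.056 m))), for 0.2 s.
At the end, for the whole second after the job is handed in: The padlock beside the green disc is held in the fingers and still, its centre more than 145 mm above the bench, tilted less than 0.4 rad from level with its dial up, its shackle drawn out by more than 22 mm, touching neither block; the other padlock is where it was (15 mm) and shut (6 mm) (((horizontal distance between tag_green_top and station_a below 0.09 m and value of joint shackle_a above 0.022 m and height (world z) of lock_a_center above 0.145 m and angle between lock_a_center's own z axis and vertical below 0.4 rad and contact force between lock_a and the fingers above 1 N and contact force between lock_a and station_a below 0.05 N and contact force between lock_a and station_b below 0.05 N and linear speed of lock_a below 0.05 m/s and distance of lock_b_center from where it was at the start of the episode below 0.015 m and value of joint shackle_b below 0.006 m) or (horizontal distance between tag_green_top and station_b below 0.09 m and value of joint shackle_b above 0.022 m and height (world z) of lock_b_center above 0.145 m and angle between lock_b_center's own z axis and vertical below 0.4 rad and contact force between lock_b and the fingers above 1 N and contact force between lock_b and station_b below 0.05 N and contact force between lock_b and station_a below 0.05 N and linear speed of lock_b below 0.05 m/s and distance of lock_a_center from where it was at the start of the episode below 0.015 m and value of joint shackle_a below 0.006 m))); the arm keeps its last pose, push and grip.
It fails at once if the padlock with the red tag is moved by more than 15 mm, its shackle drawn by more than 6 mm or its dial turned by more than a notch ((horizontal distance between tag_green_top and station_a below 0.09 m and (distance of lock_b_center from where it was at the start of the episode above 0.015 m or value of joint shackle_b above 0.006 m or distance of dial_b_pointer from where it was at the start of the episode above 0.012 m)) or (horizontal distance between tag_green_top and station_b below 0.09 m and (distance of lock_a_center from where it was at the start of the episode above 0.015 m or value of joint shackle_a above 0.006 m or distance of dial_a_pointer from where it was at the start of the episode above 0.012 m))).
It fails at once if the motor, the bottle or the screwdriver is moved by more than 30 mm (distance of any of motor_center, glue_center, driver_grip from where it was at the start of the episode above 0.03 m).
It also fails if it takes over 54 s, if anything falls off the work surface, if the arm or the gripper's body presses on something with over 40 N, if the wrist force passes 120 N, or if a joint passes its speed limit or range.

## Working session

There is one attempt and no reset: what is moved stays moved. The work goes in short steps, Python scripts to look and compute and a tool call to move; the robot and the scene stay as the last step left them, time stands still between calls to the robot, and variables do not carry over. Pictures are saved under pics/ and viewed, at most 10 in all, crops included, and the job is handed in when it is done.

Besides the shell and the picture viewer there is one more tool, called after "Request:" as name(argument=value, ...) on one line, values as JSON. step_arm: Moves the arm, as the interface text tells. Its arguments: {"type":"object","properties":{"commands":{"type":"string"},"newtons":{"type":"number"}},"required":["commands"]}

```bash
mkdir -p pics; cat > h.py <<'E'
from rig import *
import numpy as np, cv2
from scipy.spatial.transform import Rotation as R
def save(n,im): cv2.imwrite(f'pics/{n}.png',im[:,:,::-1])
def ray(cam,uv,z):
    m=camera_model(cam);K=np.array(m['mtx']);r=np.array(m['rotation']);e=np.array(m['eye'])
    d=r@np.linalg.inv(K)@np.array([uv[0],uv[1],1.]);return e+d*(z-e[2])/d[2]
def proj(cam,p):
    m=camera_model(cam);c=np.array(m['rotation']).T@(np.array(p)-np.array(m['eye']));q=np.array(m['mtx'])@c;return q[:2]/q[2]
E
python3 - <<'E'
from h import *
a=capture('scene');b=capture('top');save('scene',a);save('top',b)
for l,z in [('tag_green_top',None),('tag_red_top',None),('lock_a_center',44),('dial_a_grip',84),('dial_a_pointer',84),('shackle_a_crown',44),('staple_a',44),('station_a',0),('motor_center',18),('glue_center',42),('driver_grip',12)]:
    for d in spot_point('top',l)[:5]:
        print(l,round(d['score'],2),np.round(d['xy']),np.round(ray('top',d['xy'],z if z is not None else 30)))
m=camera_model('top');print(m)
print(sense()['ee_rot'])
E
```

```text
Traceback (most recent call last):
  File "h.py", line 7, in ray
    d=r@np.linalg.inv(K)@np.array([uv[0],uv[1],1.]);return e+d*(z-e[2])/d[2]
      ~^~~~~~~~~~~~~~~~~
ValueError: matmul: Input operand 1 has a mismatch in its core dimension 0, with gufunc signature (n?,k),(k,m?)->(n?,m?) (size 3 is different from 4)
```

View pics/top.png

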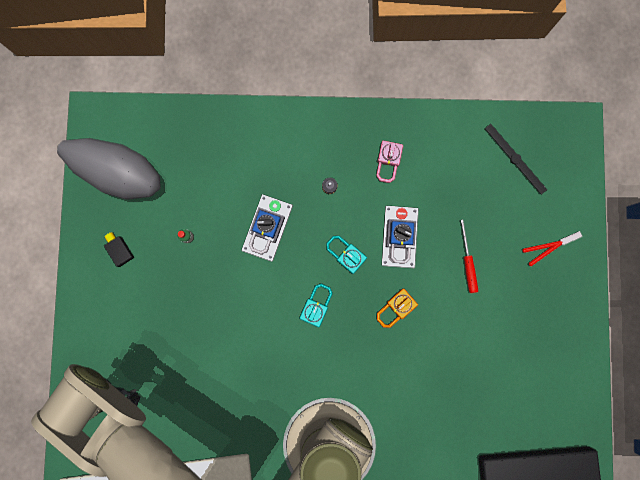

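View pics/scene.png

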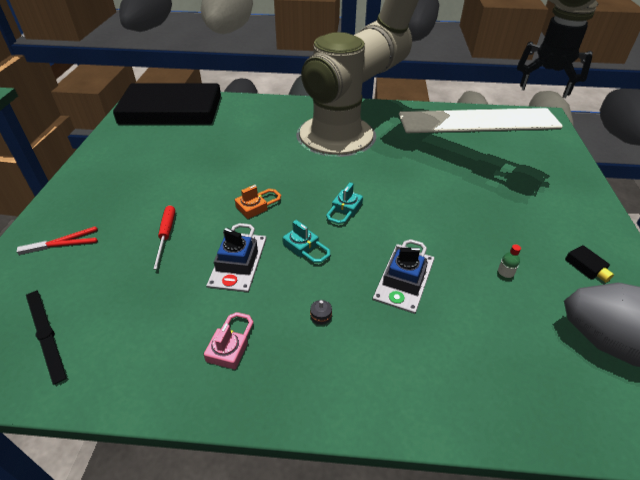

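The top picture shows the green-disc block at (268,225) with its disc at (275,205), and the red-disc block at (402,235). The look-alikes are turquoise at (350,257) and (315,310), orange at (400,305) and pink at (390,155). I choose the blue padlock at (266,225), beside the green disc.

```bash
sed -i "s/r=np.array(m\['rotation'\])/r=rot(m)/; s/np.array(m\['rotation'\]).T/rot(m).T/" h.py
cat >> h.py <<'E'
def rot(m):
    q=np.array(m['rotation'],float)
    return q if q.shape==(3,3) else R.from_quat(q,scalar_first=True).as_matrix()
E
python3 - <<'E'
from h import *
capture('top')
for l,z in [('tag_green_top',10),('lock_a_center',44),('dial_a_grip',84),('dial_a_pointer',84),('shackle_a_crown',44),('staple_a',44),('station_a',0),('glue_center',42)]:
    for d in spot_point('top',l)[:4]:
        print(l,round(d['score'],2),np.round(d['xy']),np.round(ray('top',d['xy'],z)))
print(camera_model('top'));print(sense()['ee_rot'],camera_model('wrist'))
E
```

```text
tag_green_top 0.54 [273. 206.] [636. 167.  10.]
lock_a_center 0.77 [268. 224.] [579. 174.  44.]
dial_a_grip 0.76 [267. 222.] [580. 173.  84.]
dial_a_pointer 0.62 [261. 221.] [584. 189.  84.]
dial_a_pointer 0.22 [268. 220.] [587. 173.  84.]
shackle_a_crown 0.62 [274. 206.] [631. 161.  44.]
shackle_a_crown 0.51 [258. 249.] [512. 200.  44.]
staple_a 0.7 [406. 247.] [ 526. -193.   44.]
staple_a 0.58 [266. 236.] [548. 180.  44.]
staple_a 0.31 [270. 227.] [573. 170.  44.]
station_a 0.83 [401. 236.] [ 561. -186.    0.]
station_a 0.7 [268. 225.] [582. 179.   0.]
glue_center 0.76 [187. 236.] [544. 390.  42.]
glue_center 0.26 [270. 236.] [548. 168.  42.]
{'mtx': array([[618.37246243,   0.        , 323.61084133],
       [  0.        , 618.37246243, 231.73512013],
       [  0.        ,   0.        ,   1.        ]]), 'eye': array([ 384.81730054,   24.51921032, 1684.24503986]), 'rotation': array([-0.03817276,  0.7133339 , -0.6987328 ,  0.03834129])}
[2.46916432e-06 1.70044225e-01 9.85436432e-01 5.97474312e-06] {'mtx': array([[406.02663102,   0.        , 325.02460918],
       [  0.        , 406.02663102, 239.40228465],
       [  0.        ,   0.        ,   1.        ]]), 'eye': array([100.81382961, 521.20908033, 374.62569308]), 'rotation': array([0.12878672, 0.80693879, 0.56925393, 0.09062964])}
```

Request:
step_arm(commands="1 -46 -17 0 0 0 0;1 -46 -17 0 0 0 0;1 -46 -17 0 0 0 0;1 -46 -17 0 0 0 0;1 -46 -17 0 0 0 0;1 -46 -17 0 0 0 0;1 -46 -17 0 0 0 0;1 -46 -17 0 0 0 0;1 -46 -17 0 0 0 0;1 -46 -17 0 0 0 0;1 -46 -17 0 0 0 0;1 -46 -17 0 0 0 0;1 -46 -17 0 0 0 0;1 -46 -17 0 0 0 0;1 -46 -17 0 0 0 0")

```text
time_s: 1.85
eef_pos: [551.9, 180.7, 248.2]
ee_rot: [-0.0, 0.17, 0.985, 0.0]
force: [-0.5, 0.3, 0.6]
grip_width: 0.996
grip_force: 0.0
```

```bash
python3 - <<'E'
from h import *
a=capture('wrist');save('w1',a)
for l,z in [('tag_green_top',10),('lock_a_center',44),('dial_a_grip',84),('dial_a_pointer',84),('shackle_a_crown',44),('staple_a',44),('station_a',0)]:
    for d in spot_point('wrist',l)[:3]:
        print(l,round(d['score'],2),np.round(d['xy']),np.round(ray('wrist',d['xy'],z),1))
print(sense())
E
```

```text
tag_green_top 0.84 [338. 288.] [640.8 163.1  10. ]
lock_a_center 0.54 [306. 197.] [538.4 169.2  44. ]
dial_a_grip 0.67 [338. 255.] [581.2 180.6  84. ]
dial_a_pointer 0.84 [361. 241.] [576.7 200.9  84. ]
dial_a_pointer 0.67 [333. 232.] [563.1 183.   84. ]
shackle_a_crown 0.74 [331. 150.] [509.8 200.5  44. ]
staple_a 0.67 [306. 198.] [539.8 168.   44. ]
staple_a 0.45 [337. 290.] [627.  165.1  44. ]
{'time_s': 2.25, 'joints': array([ 1.14672017e-01,  4.37163465e-01,  1.32052909e+00,  3.54108967e-05,
        1.38372596e+00, -1.11500207e+00]), 'dq': array([-0.00524561,  0.00258064, -0.00236819, -0.00075329, -0.0011194 ,
       -0.00185512]), 'tau': array([ 1.04964897e-01, -4.74483490e+01, -2.64211714e+01,  2.54258724e-03,
        1.32170542e-03,  1.26385272e-03]), 'eef_pos': array([552.14408588, 180.67168122, 248.44383978]), 'ee_rot': array([7.86538907e-05, 1.69738599e-01, 9.85489117e-01, 4.11929132e-05]), 'force': array([ 0.33220135, -0.25101739, -0.14764607]), 'wrist_torque': array([0.03737313, 0.00183742, 0.03705558]), 'grip_force': 0.0, 'grip_width': 1.0023151034699387}
```

View pics/w1.png

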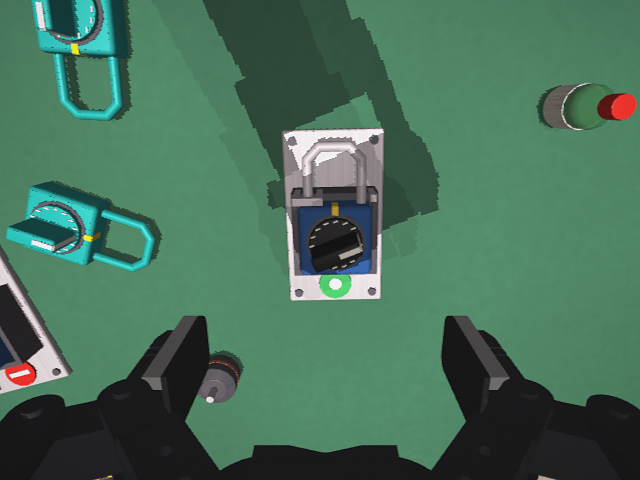

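```bash
python3 - <<'E'
from h import *
a=cv2.imread('pics/w1.png')
cv2.imwrite('pics/c1.png',cv2.resize(a[125:305,275:395],None,fx=3.3,fy=3.3,interpolation=cv2.INTER_CUBIC))
P=[ray('wrist',p,8)[:2] for p in [(283,130),(383,129),(380,299),(291,300)]]
print(np.round(P,1))
f=lambda a,b:np.round(np.arctan2(*(b-a)[::-1]),3)
print(f(P[0],P[3]),f(P[1],P[2]),f(P[1],P[0])+np.pi/2,[np.linalg.norm(P[i]-P[i-1]) for i in range(4)])
E
```

```text
[[483.  166. ]
 [511.5 248.5]
 [667.5 197.6]
 [638.7 113.5]]
-0.325 -0.315 -0.33220367320510347 [np.float64(164.30235032664885), np.float64(87.31207718147819), np.float64(164.06554727194356), np.float64(88.90362646023705)]
```

View pics/c1.png

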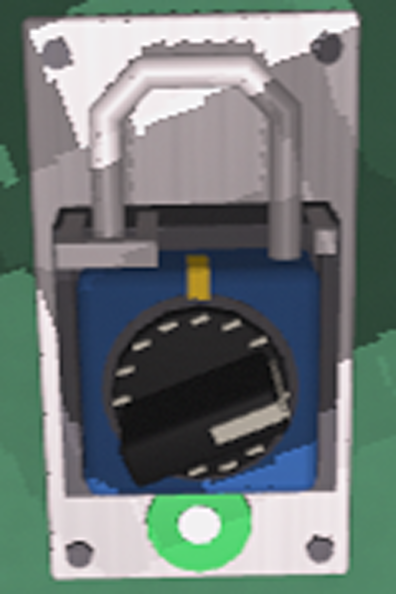

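```bash
python3 - <<'E'
from h import *
c=lambda x,y:(275+x/3.3-.35,125+y/3.3-.35)
for n,p,z in [('disc',(200,390),64),('stripe in',(213,437),94),('stripe out',(286,411),94),('topleft',(122,450),94),('mark',(199,278),58),('tag',(199,523),9),('crownmid',(188,70),46)]:
    print(n,np.round(ray('wrist',c(*p),z),1))
o=np.array([585,179]);x=np.array([np.cos(.323),-np.sin(.323)]);y=np.array([-x[1],x[0]])
for n,(a,b,z) in dict(disc=(0,0,64),mark=(-26,0,58),bodyFR=(-30,-30,58),bodyFL=(-30,30,58),BR=(30,-30,58),post=(-35,31,51),barTop=(0,0,94)).items():
    q=proj('wrist',[*(o+a*x+b*y),z]); print(n,np.round((q-[275,125])*3.3))
E
```

```text
disc [578.3 179.8  64. ]
stripe in [580.  181.6  94. ]
stripe out [579.6 198.9  94. ]
topleft [576.1 161.3  94. ]
mark [553.1 188.5  58. ]
tag [635.6 161.    9. ]
crownmid [506.6 202.1  46. ]
disc [204. 414.]
mark [203. 306.]
bodyFR [ 80. 292.]
bodyFL [326. 288.]
BR [ 88. 518.]
post [327. 261.]
barTop [208. 459.]
```

Request:
step_arm(commands="0.6 -2.5 0.8 3 0 0 0.12;0.6 -2.5 0.8 6 0 0 0.24;0.6 -2.5 0.8 9.8 0 0 0.36;0.6 -2.5 0.8 9.8 0 0 0.48;0.6 -2.5 0.8 9.8 0 0 0.6;0.6 -2.5 0.8 9.8 0 0 0.72;0.6 -2.5 0.8 9.8 0 0 0.84;0.6 -2.5 0.8 9.8 0 0 0.96;0.6 -2.5 0.8 9.8 0 0 1.08;0.6 -2.5 0.8 9.8 0 0 1.18;0.6 -2.5 0.8 9.8 0 0 1.18;0.6 -2.5 0.8 9.8 0 0 1.18")

```text
time_s: 3.25
eef_pos: [578.6, 179.5, 150.3]
ee_rot: [0.0, 0.688, 0.725, 0.0]
force: [-0.1, -0.1, -0.1]
grip_width: 0.601
grip_force: 0.0
```

```bash
python3 - <<'E'
from h import *
a=capture('wrist');save('w2',a)
for l,z in [('dial_a_grip',84),('dial_a_pointer',84),('shackle_a_crown',44)]:
    for d in spot_point('wrist',l)[:3]:
        print(l,round(d['score'],2),np.round(d['xy']),np.round(ray('wrist',d['xy'],z),1))
s=sense();print(s['eef_pos'],s['grip_width'],R.from_quat(s['ee_rot'],scalar_first=True).as_matrix())
for p in [(578.5,179.8,94),(577.6,198.8,94),(579.4,160.8,94)]: print(proj('wrist',p))
E
```

```text
dial_a_grip 0.65 [327. 273.] [579.5 177.8  84. ]
dial_a_pointer 0.68 [327. 234.] [578.5 199.   84. ]
shackle_a_crown 0.62 [203. 202.] [506.  202.2  44. ]
[578.61128286 179.48890804 150.3106819 ] 0.6040938989008725 [[-5.07909392e-02  9.98709307e-01  2.42486545e-05]
 [ 9.98709307e-01  5.07909392e-02  4.56803213e-08]
 [-1.18599057e-06  2.42196771e-05 -1.00000000e+00]]
[324.84522771 277.3151608 ]
[324.96535008 240.32657073]
[324.7320751  312.15759145]
```

View pics/w2.png

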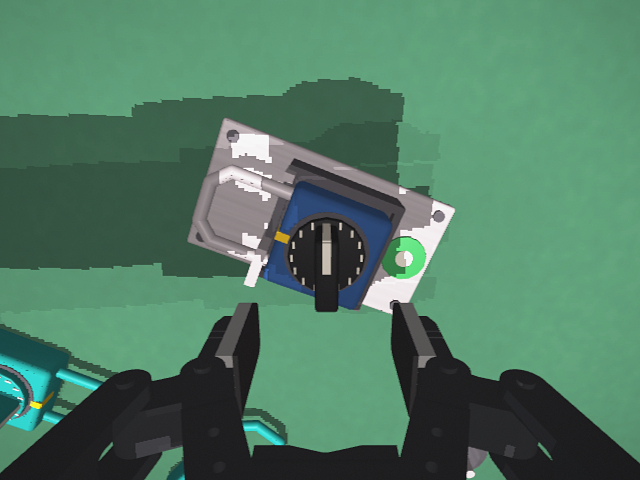

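Request:
step_arm(commands="0.5 0 0 2.5 0 0 0;0.5 0 0.05 5 0 0 0;0.5 0 0.05 6.5 0 0 0;0.5 0 0.05 6.5 0 0 0;0.1 0 0.05 6.5 0 0 0;0 0 0.05 6.5 0 0 0;0 0 0.05 6.5 0 0 0;0 0 0.05 6.5 0 0 0;0 0 0.05 6.5 0 0 0;0 0 0.05 6.5 0 0 0;0 0 0.05 6.5 0 0 0", newtons=30)

```text
time_s: 4.37
eef_pos: [579.6, 179.6, 86.8]
ee_rot: [0.001, 0.689, 0.724, 0.001]
force: [-1.6, -0.8, 6.2]
grip_width: 0.132
grip_force: 34.4
```

Request:
step_arm(commands="0 0 0.05 -0.15 0 0 -0.1;0 0 0.05 -0.15 0 0 -0.2;0 0 0.05 -0.15 0 0 -0.3;0 0 0.05 -0.15 0 0 -0.4;0 0 0.05 -0.15 0 0 -0.5;0 0 0.05 -0.15 0 0 -0.6;0 0 0.05 -0.15 0 0 -0.7;0 0 0.05 -0.15 0 0 -0.8;0 0 0.05 -0.15 0 0 -0.9;0 0 0.05 -0.15 0 0 -1.0;0 0 0.05 -0.15 0 0 -1.1;0 0 0.05 -0.15 0 0 -1.2;0 0 0.05 -0.15 0 0 -1.2;0 0 0.05 -0.15 0 0 -1.2;0 0 0.05 -0.15 0 0 -1.2;0 0 0.05 -0.15 0 0 -1.2")

```text
time_s: 5.7
eef_pos: [579.5, 179.6, 86.9]
ee_rot: [-0.0, 0.161, 0.987, 0.0]
force: [-2.2, 0.5, -1.2]
grip_width: 0.132
grip_force: 33.3
```

```bash
python3 - <<'E'
from h import *
s=sense();print(s['force'],s['wrist_torque'],R.from_quat(s['ee_rot'],scalar_first=True).as_matrix()[:,1])
E
```

```text
[-2.23236226  0.46148567 -1.24378725] [0.3556568  0.32245057 0.06327817] [3.18031070e-01 9.48080280e-01 1.42480584e-04]
```

Request:
step_arm(commands="0.3 0 0 0 0 0 0;0.5 0 0 0 0 0 0;0.5 0 0 0 0 0 0;0.5 0 0 0 0 0 0;0.5 0 0 -3 0 0 0;0.5 0 0 -6.5 0 0 0;0.5 0 0 -6.5 0 0 0;0.5 0 0 -6.5 0 0 0")

```text
time_s: 6.37
eef_pos: [580.5, 179.5, 153.8]
ee_rot: [0.002, 0.16, 0.987, 0.001]
force: [-0.8, -0.0, -0.6]
grip_width: 0.501
grip_force: 0.0
```

```bash
python3 - <<'E'
from h import *
a=capture('wrist');save('w3',a)
for l,z in [('dial_a_grip',84),('dial_a_pointer',84),('shackle_a_crown',44),('tag_green_top',10)]:
    for d in spot_point('wrist',l)[:3]:
        print(l,round(d['score'],2),np.round(d['xy']),np.round(ray('wrist',d['xy'],z),1))
s=sense();print(s['eef_pos'])
E
```

```text
dial_a_grip 0.59 [326. 268.] [578.4 179.7  84. ]
dial_a_pointer 0.78 [326. 229.] [558.4 186.8  84. ]
shackle_a_crown 0.9 [321. 111.] [504.4 201.5  44. ]
tag_green_top 0.77 [325. 307.] [635.2 160.   10. ]
[579.18008032 179.39297783 150.61042507]
```

View pics/w3.png

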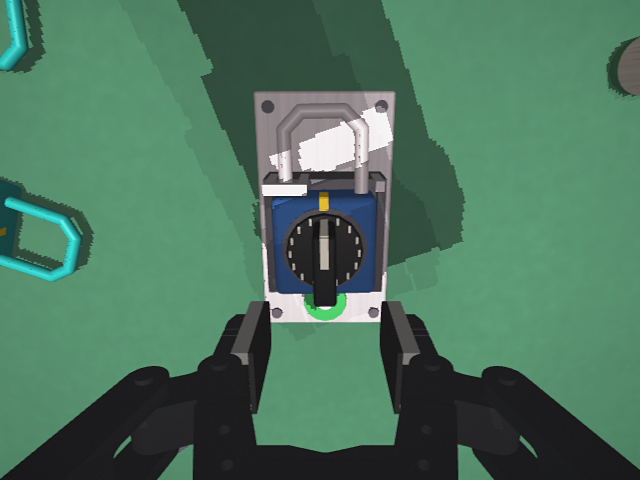

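Request:
step_arm(commands="0.35 3 0 0 0 0 0.12;0.35 6 0 0 0 0 0.24;0.35 7.6 0 0 0 0 0.36;0.35 7.6 0 0 0 0 0.48;0.35 7.6 0 0 0 0 0.6;0.35 7.6 0 0 0 0 0.72;0.35 7.6 0 0 0 0 0.84;0.35 7.6 0 0 0 0 0.96;0.35 7.6 0 0 0 0 1.08;0.35 7.6 0 0 0 0 1.2;0.35 7.6 0 0 0 0 1.32;0.35 7.6 0 0 0 0 1.44;0.35 7.6 0 0 0 0 1.57;0.35 7.6 0 0 0 0 1.57;0.35 7.6 0 0 0 0 1.57")

```text
time_s: 7.87
eef_pos: [507.4, 203.4, 151.3]
ee_rot: [-0.0, 0.81, 0.586, -0.0]
force: [-0.9, 0.6, 1.0]
grip_width: 0.354
grip_force: 0.0
```

```bash
python3 - <<'E'
from h import *
a=capture('wrist');save('w4',a)
for l,z in [('dial_a_grip',84),('dial_a_pointer',84),('shackle_a_crown',44),('tag_green_top',10)]:
    for d in spot_point('wrist',l)[:3]:
        print(l,round(d['score'],2),np.round(d['xy']),np.round(ray('wrist',d['xy'],z),1))
s=sense();print(s['eef_pos'],R.from_quat(s['ee_rot'],scalar_first=True).as_matrix()[:,:2],s['joints'])
for p in [(507,203.5,48),(511,215,48),(503,192,48)]: print(proj('wrist',p))
E
```

```text
dial_a_grip 0.93 [472. 273.] [579.1 177.8  84. ]
dial_a_grip 0.62 [633. 387.] [651.8  79.6  84. ]
dial_a_pointer 0.88 [436. 270.] [561.5 185.4  84. ]
shackle_a_crown 0.95 [326. 248.] [507.3 200.6  44. ]
tag_green_top 0.93 [523. 231.] [636.4 158.7  10. ]
[507.49081316 203.51046569 151.68567595] [[ 3.14020605e-01  9.49416145e-01]
 [ 9.49416163e-01 -3.14020618e-01]
 [-9.35277959e-05 -1.87566797e-04]] [1.67038242e-01 4.53007509e-01 1.56172425e+00 5.54730320e-06
 1.12707043e+00 4.86460772e-01]
[324.1540027  246.47777537]
[324.45057057 226.99252783]
[323.86653431 265.36516468]
```

View pics/w4.png

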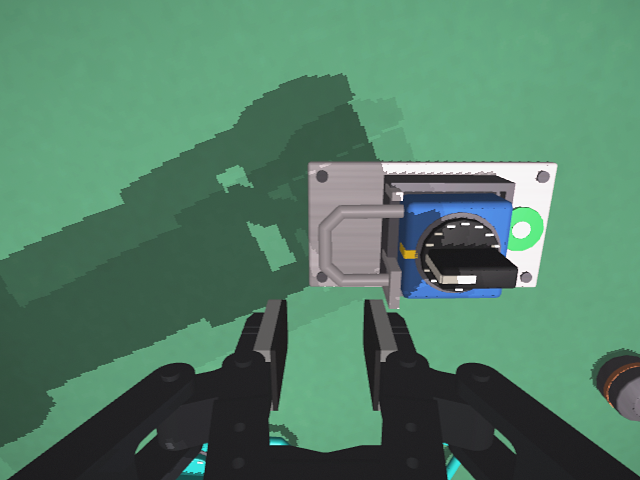

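Request:
step_arm(commands="0.35 0 0 3 0 0 0;0.35 0 0 6 0 0 0;0.35 0 0 8.5 0 0 0;0.35 0 0 10 0 0 0;0.35 0 0 10 0 0 0;0.35 0 0 10 0 0 0;0 0 0 10 0 0 0;0 0 0 10 0 0 0;0 0 0 10 0 0 0;0 0 0 10 0 0 0;0 0 0 10 0 0 0;0 0 0 10 0 0 0", newtons=20)

```text
time_s: 9.12
eef_pos: [507.9, 203.7, 52.3]
ee_rot: [0.0, 0.811, 0.585, 0.001]
force: [-1.0, 2.0, 3.0]
grip_width: 0.082
grip_force: 20.2
```

Request:
step_arm(commands="0 0 -0.4 0 0 0 0;0 0 -0.8 0 0 0 0;0 0 -1.2 0 0 0 0;0 0 -1.6 0 0 0 0;0 0 -2 0 0 0 0;0 0 -2.4 0 0 0 0;0 0 -2.8 0 0 0 0;0 0 -3.1 0 0 0 0;0 0 -3.1 0 0 0 0;0 0 -3.1 0 0 0 0;0 0 -3.1 0 0 0 0;0 0 -3.1 0 0 0 0")

```text
time_s: 10.12
eef_pos: [477.7, 213.3, 51.6]
ee_rot: [-0.0, 0.811, 0.585, -0.001]
force: [-2.5, 1.2, 1.5]
grip_width: 0.08
grip_force: 20.0
```

Request:
step_arm(commands="0.2 0 0 0 0 0 0;0.35 0 0 0 0 0 0;0.35 0 0 0 0 0 0;0.35 0 0 0 0 0 0;0.35 0 0 -2 0 0 0;0.35 0 0 -6 0 0 0;0.35 0 0 -10 0 0 0;0.5 0 3 -10 0 0 -0.12;0.5 0 6 -10 0 0 -0.24;0.5 0 9 -10 0 0 -0.36;0.5 0 10.7 -10 0 0 -0.48;0.5 0 10.7 -10 0 0 -0.6;0.5 0 10.7 -10 0 0 -0.72;0.5 0 10.7 -10 0 0 -0.84;0.5 0 10.7 -10 0 0 -0.96;0.5 0 10.7 -10 0 0 -1.08;0.5 0 10.7 -10 0 0 -1.2;0.5 0 10.7 -10 0 0 -1.32;0.5 0 10.7 -10 0 0 -1.44;0.5 0 10.7 -10 0 0 -1.57")

```text
time_s: 11.78
eef_pos: [579.6, 179.5, 151.6]
ee_rot: [-0.0, 0.16, 0.987, -0.0]
force: [-0.9, 0.1, 0.5]
grip_width: 0.501
grip_force: 0.0
```

```bash
python3 - <<'E'
from h import *
a=capture('wrist');save('w5',a)
for l,z in [('dial_a_grip',84),('dial_a_pointer',84),('shackle_a_crown',44),('tag_green_top',10)]:
    for d in spot_point('wrist',l)[:3]:
        print(l,round(d['score'],2),np.round(d['xy']),np.round(ray('wrist',d['xy'],z),1))
s=sense();print(s['eef_pos'],R.from_quat(s['ee_rot'],scalar_first=True).as_matrix()[:,:2])
E
```

```text
dial_a_grip 0.91 [325. 269.] [579.5 179.4  84. ]
dial_a_grip 0.46 [287. 187.] [532.9 175.5  84. ]
dial_a_pointer 0.64 [325. 230.] [559.5 186.3  84. ]
shackle_a_crown 0.88 [320.  57.] [479.8 210.6  44. ]
tag_green_top 0.93 [326. 310.] [639.3 159.7  10. ]
[579.64301479 179.49969112 151.72275051] [[-9.45892842e-01  3.24479150e-01]
 [ 3.24479157e-01  9.45892845e-01]
 [ 8.43742248e-05 -8.65331200e-05]]
```

View pics/w5.png

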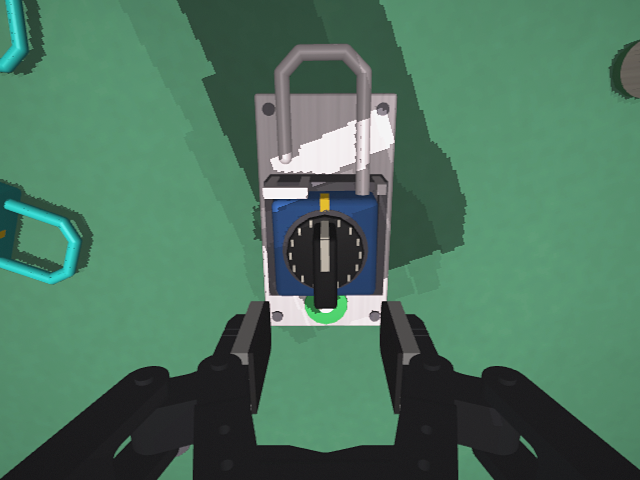

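The shackle is fully out: its crown is at (320,50), and the short leg's end at (285,158) is clear of the staple. The dial is still at its mark.

Request:
step_arm(commands="0.5 0 0 3 0 0 0;0.5 0.1 0 5.5 0 0 0;0.5 0.1 0 6.4 0 0 0;0.5 0.1 0 6.4 0 0 0;0.5 0.1 0 6.4 0 0 0;0 0.1 0 6.4 0 0 0;0 0.1 0 6.4 0 0 0;0 0.1 0 6.4 0 0 0;0 0.1 0 6.4 0 0 0;0 0.1 0 6.4 0 0 0;0 0.1 0 6.4 0 0 0;0 0.1 0 6.4 0 0 0;0 0.1 0 6.4 0 0 0", newtons=70)

```text
time_s: 13.12
eef_pos: [579.3, 179.7, 89.3]
ee_rot: [0.001, 0.163, 0.987, 0.0]
force: [-1.9, -1.7, 6.1]
grip_width: 0.123
grip_force: 69.3
```

Request:
step_arm(commands="0 0 0 -0.5 0 0 0;0 0 0 -1 0 0 0;0 0 0 -1.5 0 0 0;0 0 0 -2 0 0 0;0 0 0 -2.5 0 0 0;0 0 0 -3 0 0 0;0 0 0 -3.5 0 0 0;0 0 0 -4 0 0 0;0 0 0 -5 0 0 0;0 0 0 -6 0 0 0;0 0 0 -7 0 0 0;0 0 0 -8.5 0 0 0;0 0 0 -10 0 0 0;0 0 0 -11.5 0 0 0;0 0 0 -13 0 0 0;0 0 0 -14 0 0 0;0 0 0 -14.5 0 0 0;0 0 0 -14.5 0 0 0;0 0 0 -14.5 0 0 0;0 0 0 -14.5 0 0 0")

```text
time_s: 14.78
eef_pos: [578.4, 179.8, 231.8]
ee_rot: [-0.001, 0.163, 0.987, -0.0]
force: [0.9, -0.2, -5.6]
grip_width: 0.123
grip_force: 68.5
```

```bash
python3 - <<'E'
from h import *
a=capture('wrist');b=capture('scene')
save('w6',np.hstack([cv2.resize(a,(400,300)),cv2.resize(b[100:340,200:520],(400,300))]))
for d in spot_point('scene','lock_a_center')[:3]: print(d)
s=sense();print(s['eef_pos'],s['force'],s['wrist_torque'],s['grip_width'],s['grip_force'])
for z in (145,190): print(z,proj('scene',[579,179.5,z]))
E
```

```text
{'xy': [418.5, 214.9], 'score': 0.55}
[578.53164462 179.83466594 232.08954233] [-0.07118932 -0.21701664 -6.0207742 ] [-0.00470491 -0.05079148  0.03535307] 0.1217742374144924 68.48615169525146
145 [412.97585355 229.3739204 ]
190 [416.55070987 211.3478734 ]
```

View pics/w6.png

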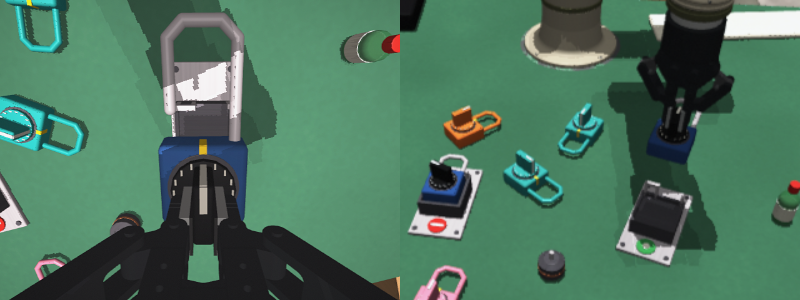

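The padlock hangs level in the fingers with its centre about 187 mm up, its dial upward and its shackle out (crown near (200,20)). The green block is empty below it, and the red one is undisturbed.

```bash
python3 -c "
from rig import *
print(finish_job())"
```

```text
the job is handed in; nothing more can be done
None
```

The green-disc padlock was dialled to its mark, its shackle was pulled out on the block, and I handed the job in while holding it up level, about 187 mm above the bench. In the last picture, the red-disc padlock and the loose things in view looked undisturbed. No verdict came back when I handed it in.

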